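# Free the swing bolt of a drone-frame holding jig

## Task

Free the clamp bar of the holding jig: unscrew its wing nut (anticlockwise seen from above) until its washer clears the lips of the slotted lug, then swing the hinged bolt out of the slot and lay it well down towards the jig's front, leaving it there. The lips differ in height from jig to jig, so feel for it: if the bolt binds, do not force it against the lips but unscrew the nut further, and do not drop or slam the bolt. Leave the bar and the other things on the bench where they are.

Things in the scene. Friction and masses are not known exactly. Their poses are not given: they have to be found in the camera images.
- jig: Aluminium base plate 270 x 210 x 16 mm fixed to the bench, with a drone frame held under a steel clamp bar; origin under its centre, x axis along the bar, -x to the jig's front. Two posts beside the bar, 140 mm behind the bolt, reach 95 mm above the bench; all else but the bar is lower.
- bolt_eye (a point): Centre of the eyebolt's hinge pin, 40 mm above the bench, 90 mm in front of the jig's centre. Axes are the jig's: -x (horizontal) is the way the bolt swings out, y the hinge axis, z up. With the bolt upright, the washer's underside is 50 mm above this point when fully tight.
- lug_edge (a point): Middle of the front edge of the slotted lug, the front end of the loose clamp bar (44 mm wide, top 90 mm above the bench): 18 mm in front of the upright bolt. The slot is 11 mm wide, open to the front. On this edge, either side of the slot, stand lips 4 mm thick, 0.5 to 3.5 mm high (not measured). To pass them, the washer's underside must be 53.6 to 56.5 mm from the hinge pin.
- bolt (a joint): Swing of the eyebolt about its pin, rad: 0 upright in the slot, growing as it swings out to the jig's front, stop at 1.4. It turns stiffly (0.2 N m) and stays where it is left. The shank is 8 mm thick.
- bolt_tip (a point): Rounded end of the eyebolt's shank, 118 mm from the hinge pin. About 34 mm of bare threaded shank stands above the wings when the nut is tight. z axis along the bolt, outward from the eye.
- nut_mid (a point): Centre of the wings of the aluminium wing nut on the bolt; 74 mm from the hinge pin when fully tight, it may start up to 1.5 mm further. The wings run along this point's x axis, 45 mm tip to tip, 9 mm thick (flat faces look along y), 20 mm tall; z axis along the bolt. Quick thread, right-handed: one turn anticlockwise raises it 16 mm. It turns with about 0.1 N m of friction and stops 8 mm up from fully tight.
- washer: Round steel washer, 22 mm across and 4 mm thick, that rides up and down with the wing nut; origin at the centre of its underside, 24 mm below the wings' centre along the bolt.
- motor: Bystander: small dark motor, 28 mm across, 30 mm tall, standing on the jig's base plate; origin under it.
- hexnut_pot: Bystander: small black open pot, 40 mm across, 22 mm tall, on the jig's base plate; origin under it.
- battery: Bystander: black battery block 75 x 36 x 28 mm; origin under it.
- driver: Bystander: screwdriver 170 mm long with a red handle, lying on the bench.
- tape: Bystander: roll of amber tape 90 mm across, 19 mm tall; origin under its centre.
- spanner: Bystander: steel spanner 140 mm long, lying on the bench.
- frame: Bystander: flat black drone frame plate 90 x 130 x 4 mm, on the bench.

How it is judged (in metres and radians):
On the way, in this order (a step that is already met when the one before it is completed fails the run):
1. the wing nut is unscrewed at least 3 mm while the bolt still stands in the slot (distance between nut_mid and bolt_eye above 0.077 m and value of joint bolt below 0.25 rad), for 0.1 s.
2. the bolt is swung out past the lug's lips (value of joint bolt above 0.6 rad), for 0.1 s.
At the end, for the whole second after the job is handed in: The bolt lies swung out more than about 55 degrees (0.95 rad) from upright towards the jig's front, at rest, with the wing nut still unscrewed at least 3 mm (value of joint bolt above 0.95 rad and velocity of joint bolt between -0.05 and 0.05 rad/s and distance between nut_mid and bolt_eye above 0.077 m); the robot touches nothing.
It fails at once if the washer is forced against the lug's lips (over 40 N) (contact force between washer and anything else above 40 N).
It fails at once if the bolt is slammed down (faster than 3 rad/s) (velocity of joint bolt above 3 rad/s).
It fails at once if a bystander is pushed more than 30 mm (distance of any of motor, hexnut_pot, battery, driver, tape, spanner, frame from where it was at the start of the episode above 0.03 m).
It fails at once if the clamp bar is shoved more than 15 mm out of place (distance of lug_edge from where it was at the start of the episode above 0.015 m).
It also fails if it takes over 70 s, if anything falls off the work surface, if the arm or the gripper's body presses on something with over 40 N, if the wrist force passes 120 N, or if a joint passes its speed limit or range.

## Robot

A 6-joint arm with a two-finger parallel gripper is mounted at the origin on the work surface. World frame = base frame: x ahead of the robot, y to its left, z up, the work surface at z = 0. Lengths are in mm, angles in rad, forces in N, time in s.
With the tool pointing down it reaches from about 375 to 900 mm from the base axis. Payload 3.1 kg.
Tool frame: the origin (TCP) lies between the finger pads; the fingertips stand 14 mm ahead of it and the grasp point (between the pads) lies 5 mm behind it (ctrl.tcp_to_tips is the distance from the TCP to the fingertips, in mm); z points along the fingers, y is the direction in which the jaws open and shut (so a half turn about z gives the same grasp; the last joint's range is limited). The gripper opens to 87 mm and grips with 3 to 60 N. Pads are 19 mm wide; open, the fingers measure 117 mm over their backs; the gripper's body (75 mm by 190 mm) begins 51 mm behind the grasp point.
Start: joints at [1.127, 0.527, 1.433, -0, 1.181, -0.178], TCP at [163.532, 603.203, 236.548] pointing down, gripper open.
Joint ranges: [-3.08, 3.08], [-0.75, 2.2], [0.22, 2.44], [-1.43, 4.57], [0, 2.65], [-2.85, 2.85]. Speed limits (rad/s): [2.79, 2.79, 3.14, 3.14, 3.14, 3.14].

## Interface

Orientations are given as a unit quaternion [w, x, y, z].
In Python, from plant import monitor, viewer, ctrl, finder gives the robot as it stands.
- The arm moves only by the tool move_arm, never from a script. Its argument "moves" is a list of rows, each an object with "offset": the shift along the tool's x, y, z in m, a list of three; "dr": the turn, a rotation vector about the tool's x, y, z in rad, a list of three; "fingers": the finger opening in m, from 0 to 0.087. A call has exactly 10 rows; each row shifts and turns the commanded pose from where the row before left it, along the tool's axes as they then stand; what a row does not reach is not made up. A row lasts 1/8 s, in which the tool goes at most 62.5 mm and 10.7 degrees, less where a joint would pass 70% of its speed; a pose out of reach is approached as far as the arm can. A call with a gripper value outside its range is refused whole. The fingers move at their own pace and stop on an object; "squeeze" is the grip in N (left out, the last holds). Time passes only in rows, so rows that do not move let the fingers close, or fill a call up. It gives the time, the measured TCP pose, the force and the opening at its end, in the units of the state.
- monitor.observe(): the state, without advancing time (a new reading comes with each control period).
- viewer.read_camera(name): name is "scene" or "top"; returns (picture, depth): 384x512x3 uint8, red, green, blue; 384x512 float32, mm along the optical axis (not along the pixel's ray), 0 where there is no reading.
- viewer.calibration(name): a dict with "fx", "fy", "cx", "cy" (pixels), "R" (3x3) and "t" (3): a world point X has camera coordinates R X + t. Camera axes: x right, y down, z forward; pixel columns grow to the right and rows downward; lengths in mm; the calibration is good to about 2 mm. A picture is of the moment at which its call begins. calibration takes no time and is no camera call.
- ctrl.sign_off(): hands the job in, once; it reports no verdict.
Trained networks look in the newest picture that a camera, given by its name, has taken for a name from the list of things; names that differ only in an ending like _2 or _b are one class to them, and where a whole thing is asked for, a point or a joint stands for the part that bears it (a point fixed in the world has none). Each returns a list of dicts, best first, with "confidence" (0 to 1); they miss things now and then, are a little off and sometimes report something else, mostly with a low value. They report only what shows in the picture. A call takes as long as a camera call.
- finder.look_for(camera, query): "location" ([x, y, z] in mm, in world coordinates, good to about 4 mm: the middle of the surface that is visible of it).
The state is a dict: "t": time; "q": joint angles; "qd": joint speeds; "joint_torque": joint torques, N m; "ee_pos": TCP position; "eef_rot": TCP orientation; "contact_force": force on the tool from outside, world axes, zero at the start; "torque": the same for the moment, N m; "gripper_width": opening from 0.0 (shut) to 1.0 (fully open).
Only numpy, scipy, OpenCV 4.12 (cv2) and the standard library are available. Lean on these libraries where they do the work, as an engineer would, in place of code of your own. Each camera call takes 0.05 s, during which the arm holds its last target.

## Working session

There is one attempt and no reset: what is moved stays moved. The work goes in short steps, Python scripts to look and compute and a tool call to move; the robot and the scene stay as the last step left them, time stands still between calls to the robot, and variables do not carry over. Pictures are saved under pics/ and viewed, and the job is handed in when it is done.

Besides the shell and the picture viewer there is one more tool, called as name([rows], argument=value, ...), one row to a line, values as JSON. move_arm: Moves the arm, as the interface text tells. Its arguments: {"type":"object","properties":{"moves":{"type":"array"},"squeeze":{"type":"number"}},"required":["moves"]}

```bash
mkdir -p pics; ls; cat > h.py <<'E'
from plant import monitor, viewer, ctrl, finder
import numpy as np, cv2
def snap(n,f,crop=None,k=1):
    p,d=viewer.read_camera(n); im=p[:,:,::-1].copy()
    if crop: r0,r1,c0,c1=crop; im=im[r0:r1,c0:c1]
    im=cv2.resize(im,None,fx=k,fy=k,interpolation=cv2.INTER_CUBIC)
    cv2.imwrite('pics/'+f,im); return p,d
def w(n,u,v,z):
    c=viewer.calibration(n);R=np.array(c['R']);t=np.array(c['t'])
    return R.T@(np.array([(u-c['cx'])/c['fx']*z,(v-c['cy'])/c['fy']*z,z])-t)
def px(n,X):
    c=viewer.calibration(n);x=np.array(c['R'])@np.array(X)+np.array(c['t'])
    return np.array([c['fx']*x[0]/x[2]+c['cx'],c['fy']*x[1]/x[2]+c['cy']])
E
python3 - <<'E'
from h import *
s=monitor.observe();print(s)
for n in ['scene','top']:
    p,d=snap(n,n+'0.png',k=1.5); np.save(n+'d.npy',d); np.save(n+'p.npy',p)
    c=viewer.calibration(n);print(c)
    for q in ['jig','bolt_tip','nut_mid','washer','lug_edge','motor','hexnut_pot']:
        try: print(n,q,[(np.round(x['location']),round(x['confidence'],2)) for x in finder.look_for(n,q)][:3])
        except Exception as e: print(q,e)
print(monitor.observe()['t'])
E
```

```text
pics
{'t': 0.0, 'q': array([ 1.12749333e+00,  5.28486212e-01,  1.43389274e+00, -4.22770205e-07,
        1.18141987e+00, -1.78526903e-01]), 'qd': array([ 2.28238269e-03,  2.95569405e-04,  6.33512747e-05, -1.21594630e-03,
        5.26848787e-04,  1.63147932e-03]), 'joint_torque': array([-2.76491824e-05, -4.40038741e+01, -1.76595175e+01,  6.33200677e-02,
        5.82181779e-02, -1.58486851e-04]), 'ee_pos': array([163.23829278, 602.57439619, 235.5623451 ]), 'eef_rot': array([-3.37280449e-04,  1.32001507e-01,  9.91248902e-01, -1.05025612e-03]), 'contact_force': array([-0.24235747, -0.07608432, -0.86927667]), 'torque': array([-0.01904421,  0.01080325, -0.01731715]), 'gripper_width': 0.99945169816352}
{'fx': 388.7372613315184, 'fy': 388.7372613315184, 'cx': 257.1246736375358, 'cy': 193.84520745320532, 'R': array([[ 0.77365499,  0.63359333, -0.0041772 ],
       [ 0.4743847 , -0.58359699, -0.65907033],
       [-0.42002037,  0.50791145, -0.75206971]]), 't': array([-410.84864558, -161.68539016, 1246.43340465])}
scene jig [(array([685., -29.,  12.]), 0.57)]
scene bolt_tip [(array([388., 219.,  2
[... 332 characters left out ...]
.]), 0.95)]
scene motor []
scene hexnut_pot [(array([595., -89.,  25.]), 0.82)]
{'fx': 427.826091451391, 'fy': 427.826091451391, 'cx': 259.6264623389011, 'cy': 195.2259665320293, 'R': array([[ 0.00488266, -0.99994188, -0.00961237],
       [-0.98796438, -0.00333758, -0.15464555],
       [ 0.15460448,  0.01025176, -0.98792325]]), 't': array([  -8.9059097 ,  538.34342175, 1347.63547165])}
top jig [(array([649.,  17.,  21.]), 0.93)]
top bolt_tip [(array([565., -18., 123.]), 0.6)]
top nut_mid []
top washer []
top lug_edge [(array([ 334., -265.,   31.]), 0.66)]
top motor [(array([612., 383.,   6.]), 0.47)]
top hexnut_pot [(array([ 485., -379.,    4.]), 0.64), (array([603., -95.,  19.]), 0.48)]
0.8
```

View pics/scene0.png

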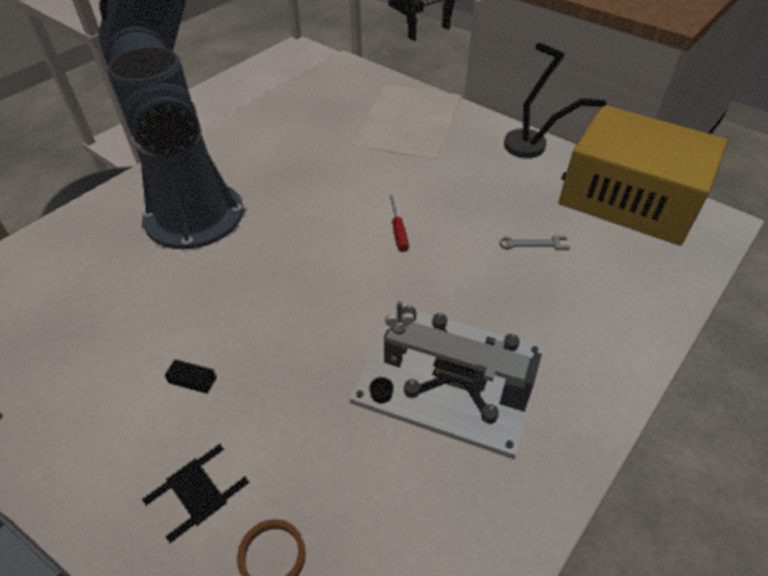

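View pics/top0.png

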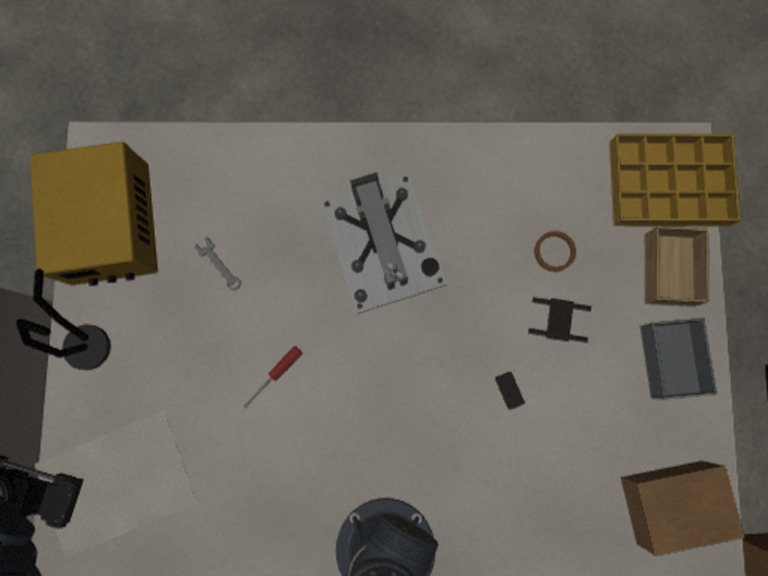

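```bash
python3 - <<'E'
from h import *
for n in ['scene','top']:
    p=np.load(n+'p.npy'); u,v=px(n,[575,-20,100]).astype(int); print(n,u,v)
    h=45
    im=p[v-h:v+h,u-h-15:u+h+15,::-1]; cv2.imwrite('pics/'+n+'_z.png',cv2.resize(im,None,fx=6,fy=6,interpolation=cv2.INTER_CUBIC)); print(u-h-15,v-h)
E
```

```text
scene 265 217
205 172
top 263 180
203 135
```

View pics/scene_z.png

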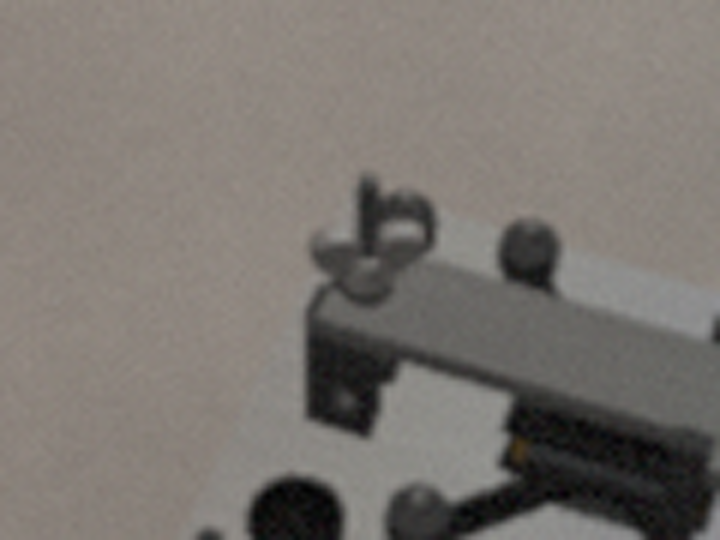

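View pics/top_z.png

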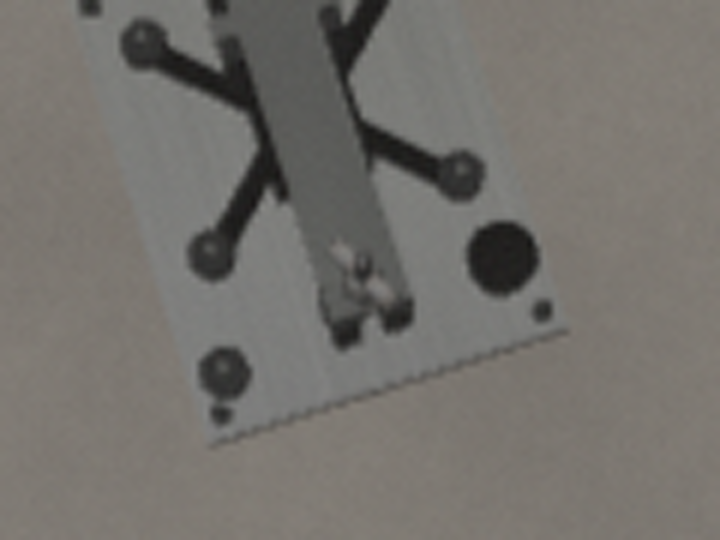

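```bash
python3 - <<'E'
from h import *
n='top'
p=np.load('topp.npy');d=np.load('topd.npy')
c=viewer.calibration(n);R=np.array(c['R']);t=np.array(c['t'])
vv,uu=np.mgrid[100:225,190:310]
z=d[vv,uu]
C=np.stack([(uu-c['cx'])/c['fx']*z,(vv-c['cy'])/c['fy']*z,z],-1)
X=(C-t)@R
ok=z>0
m=ok&(X[...,2]>8)&(X[...,2]<24)
pts=X[m]; print(len(pts)); r=cv2.minAreaRect(pts[:,:2].astype(np.float32)); print('plate',r, np.median(pts[:,2]))
print(np.round(cv2.boxPoints(r)))
m=ok&(X[...,2]>82)&(X[...,2]<94)
pts=X[m];r=cv2.minAreaRect(pts[:,:2].astype(np.float32)); print('bar',len(pts),r,np.median(pts[:,2]));print(np.round(cv2.boxPoints(r)))
m=ok&(X[...,2]>98)
print('hi',np.c_[uu[m],vv[m],np.round(X[m])])
E
```

```text
3169
plate ((658.1470947265625, 27.4903564453125), (386.35406494140625, 433.68341064453125), 86.63326263427734) 15.955236983385111
[[ 430. -153.]
 [ 863. -178.]
 [ 886.  208.]
 [ 453.  233.]]
bar 915 ((668.939453125, 15.317100524902344), (240.08987426757812, 68.77854919433594), 17.3598690032959) 89.79280256849243
[[544.  12.]
 [565. -53.]
 [794.  18.]
 [773.  84.]]
hi [[249. 116. 786.  28.  99.]
 [250. 116. 787.  25.  99.]
 [250. 117. 783.  25.  99.]
 [242. 118. 779.  50. 100.]
 [243. 118. 780.  47. 100.]
 [248. 118. 780.  31.  98.]
 [239. 119. 776.  60. 100.]
 [242. 119. 776.  50.  99.]
 [244. 119. 776.  44.  99.]
 [245. 119. 775.  41. 103.]
 [233. 120. 773.  79.  99.]
 [234. 120. 772.  76. 102.]
 [239. 120. 773.  60.  99.]
 [243. 120. 773.  47. 100.]
 [235. 121. 770.  73.  99.]
 [236. 121. 769.  69. 100.]
 [238. 122. 766.  63. 101.]
 [256. 137. 717.   5.  99.]
 [257. 137. 717.   2.  98.]
 [257. 140. 707.   2. 100.]
 [240. 142. 700.  56.  99.]
 [241. 142. 700.  53. 100.]
 [247. 147. 684.  34.  99.]
 [252. 157. 652.  17.  98.]
 [261. 171. 607. -11.  98.]
 [257. 172. 603.   1.  99.]
 
[... 1119 characters left out ...]
 [266. 182. 566. -27. 126.]
 [267. 182. 567. -30. 123.]
 [261. 183. 568. -11. 100.]
 [262. 183. 566. -15. 112.]
 [263. 183. 566. -18. 112.]
 [264. 183. 564. -21. 123.]
 [265. 183. 563. -24. 126.]
 [266. 183. 564. -27. 121.]
 [267. 183. 564. -30. 122.]
 [262. 184. 565. -15.  99.]
 [263. 184. 564. -18. 103.]
 [264. 184. 564. -21. 106.]
 [265. 184. 561. -24. 121.]
 [266. 184. 559. -27. 129.]
 [267. 184. 561. -30. 118.]
 [268. 184. 561. -33. 123.]
 [264. 185. 561. -21. 102.]
 [265. 185. 560. -24. 111.]
 [266. 185. 558. -27. 120.]
 [267. 185. 557. -30. 126.]
 [268. 185. 558. -33. 118.]
 [269. 185. 559. -36. 112.]
 [266. 186. 557. -27. 107.]
 [267. 186. 555. -30. 118.]
 [268. 186. 556. -33. 116.]]
```

```bash
python3 - <<'E'
from h import *
for n,box in [('top',(165,195,245,285)),('scene',(195,225,250,285))]:
    d=np.load(n+'d.npy')
    c=viewer.calibration(n);R=np.array(c['R']);t=np.array(c['t'])
    vv,uu=np.mgrid[box[0]:box[1],box[2]:box[3]]
    z=d[vv,uu]
    X=(np.stack([(uu-c['cx'])/c['fx']*z,(vv-c['cy'])/c['fy']*z,z],-1)-t)@R
    m=(z>0)&(X[...,2]>112)&(X[...,2]<136)&(np.hypot(X[...,0]-572,X[...,1]+18)<35)
    P=X[m]; 
    if len(P): 
        xy=P[:,:2];mu=xy.mean(0);U,S,V=np.linalg.svd(xy-mu);print(n,len(P),mu,'yaw',np.degrees(np.arctan2(V[0,1],V[0,0])),S/np.sqrt(len(P)), (xy-mu)@V[0]@np.ones(1) if 0 else np.round([((xy-mu)@V[0]).min(),((xy-mu)@V[0]).max()]),np.percentile(P[:,2],[5,50,95]))
    m=(z>0)&(X[...,2]>138)&(np.hypot(X[...,0]-572,X[...,1]+18)<35)
    P=X[m];print('shank',len(P),P.mean(0),P[P[:,2]>150].mean(0),P[:,2].max())
    # bar yaw: top only
d=np.load('topd.npy');c=viewer.calibration('top');R=np.array(c['R']);t=np.array(c['t'])
vv,uu=np.mgrid[100:225,190:310];z=d[vv,uu]
X=(np.stack([(uu-c['cx'])/c['fx']*z,(vv-c['cy'])/c['fy']*z,z],-1)-t)@R
m=((z>0)&(abs(X[...,2]-90)<3)).astype(np.uint8)
k,l,s,ce=cv2.connectedComponentsWithStats(m);i=1+np.argmax(s[1:,4]);P=X[l==i];print(s[i])
r=cv2.minAreaRect(P[:,:2].astype(np.float32));print(r,np.round(cv2.boxPoints(r)))
m=((z>0)&(abs(X[...,2]-16)<4)).astype(np.uint8)
m=cv2.morphologyEx(m,cv2.MORPH_OPEN,np.ones((3,3),np.uint8))
k,l,s,ce=cv2.connectedComponentsWithStats(m)
for i in range(1,k):
  if s[i,4]>200:
    r=cv2.minAreaRect(X[l==i][:,:2].astype(np.float32));print('plate',s[i],r)
E
```

```text
top 40 [570.11231139 -18.50350655] yaw -133.36716911122164 [13.67482823  2.74119313] [-23.  21.] [115.05857499 122.91037891 129.17018829]
shank 10 [570.9465723  -17.72041113 152.88099313] [571.33918814 -17.72405542 155.58215376] 160.74312079977898
scene 116 [573.59955983 -18.8396992 ] yaw 44.93743268304836 [12.48650862  2.49782612] [-21.  22.] [113.09763042 122.40940841 130.28055804]
shank 27 [574.04311962 -18.2270455  150.37811951] [573.63098051 -17.8397796  155.12577834] 158.97129702242822
[ 47  19  35  71 701]
((663.8734741210938, 15.727813720703125), (231.3674774169922, 67.59236145019531), 15.003129005432129) [[543.  18.]
 [561. -47.]
 [784.  13.]
 [767.  78.]]
plate [ 80  74  24  21 203] ((587.3663330078125, -82.40296173095703), (76.98020935058594, 59.104835510253906), 30.211990356445312)
```

move_arm([
  {"offset": [-0.04, -0.035, 0], "dr": [0, 0, 0], "fingers": 0.05},
  {"offset": [-0.04, -0.035, 0], "dr": [0, 0, 0], "fingers": 0.05},
  {"offset": [-0.04, -0.035, 0], "dr": [0, 0, 0], "fingers": 0.05},
  {"offset": [-0.04, -0.035, 0], "dr": [0, 0, 0], "fingers": 0.05},
  {"offset": [-0.04, -0.035, 0], "dr": [0, 0, 0], "fingers": 0.05},
  {"offset": [-0.04, -0.035, 0], "dr": [0, 0, 0], "fingers": 0.05},
  {"offset": [-0.04, -0.035, 0], "dr": [0, 0, 0], "fingers": 0.05},
  {"offset": [-0.04, -0.035, 0], "dr": [0, 0, 0], "fingers": 0.05},
  {"offset": [-0.04, -0.035, 0], "dr": [0, 0, 0], "fingers": 0.05},
  {"offset": [-0.04, -0.035, 0], "dr": [0, 0, 0], "fingers": 0.05},
])

```text
t: 2.05
ee_pos: [459.1, 159.2, 236.9]
eef_rot: [0.0, 0.132, 0.991, 0.0]
contact_force: [-0.1, 0.8, -0.5]
gripper_width: 0.572
```

move_arm([
  {"offset": [-0.04, -0.035, 0], "dr": [0, 0, 0], "fingers": 0.05},
  {"offset": [-0.04, -0.035, 0], "dr": [0, 0, 0], "fingers": 0.05},
  {"offset": [-0.04, -0.035, 0], "dr": [0, 0, 0], "fingers": 0.05},
  {"offset": [-0.037, -0.036, 0], "dr": [0, 0, 0], "fingers": 0.05},
  {"offset": [0, 0, 0], "dr": [0, 0, 0.18], "fingers": 0.05},
  {"offset": [0, 0, 0], "dr": [0, 0, 0.18], "fingers": 0.05},
  {"offset": [0, 0, 0], "dr": [0, 0, 0.18], "fingers": 0.05},
  {"offset": [0, 0, 0], "dr": [0, 0, 0.18], "fingers": 0.05},
  {"offset": [0, 0, 0], "dr": [0, 0, 0.18], "fingers": 0.05},
  {"offset": [0, 0, 0], "dr": [0, 0, 0.18], "fingers": 0.05},
])

```text
t: 3.3
ee_pos: [572.7, -16.5, 236.7]
eef_rot: [0.0, 0.625, 0.78, 0.0]
contact_force: [-0.5, -0.1, 0.7]
gripper_width: 0.575
```

move_arm([
  {"offset": [0, 0, 0], "dr": [0, 0, 0.18], "fingers": 0.05},
  {"offset": [0, 0, 0], "dr": [0, 0, 0.18], "fingers": 0.05},
  {"offset": [0, 0, 0], "dr": [0, 0, 0.18], "fingers": 0.05},
  {"offset": [0, 0, 0], "dr": [0, 0, 0.18], "fingers": 0.05},
  {"offset": [0, 0, 0], "dr": [0, 0, 0.18], "fingers": 0.05},
  {"offset": [0, 0, 0], "dr": [0, 0, 0.1], "fingers": 0.05},
  {"offset": [0, 0, 0], "dr": [0, 0, 0], "fingers": 0.05},
  {"offset": [0, 0, 0], "dr": [0, 0, 0], "fingers": 0.05},
  {"offset": [0, 0, 0], "dr": [0, 0, 0], "fingers": 0.05},
  {"offset": [0, 0, 0], "dr": [0, 0, 0], "fingers": 0.05},
])

```text
t: 4.55
ee_pos: [572.6, -16.5, 236.5]
eef_rot: [0.0, 0.922, 0.388, -0.0]
contact_force: [-0.6, -0.2, -0.1]
gripper_width: 0.568
```

```bash
python3 - <<'E'
from h import *
s=monitor.observe();print({k:np.round(s[k],3) for k in s})
from scipy.spatial.transform import Rotation as Ro
R=Ro.from_quat(np.r_[s['eef_rot'][1:],s['eef_rot'][0]]).as_matrix()
print(R.round(3),np.degrees(np.arctan2(R[1,0],R[0,0])), 'off tool', R.T@(np.array([572.3,-18.3,200])-s['ee_pos']))
E
```

```text
{'t': np.float64(4.55), 'q': array([-0.224,  0.457,  1.566, -0.   ,  1.118,  0.55 ]), 'qd': array([-0.001,  0.   , -0.001, -0.001, -0.001,  0.003]), 'joint_torque': array([ 0.0000e+00, -3.9901e+01, -1.6834e+01,  7.6000e-02, -8.0000e-03,
       -3.0000e-03]), 'ee_pos': array([572.611, -16.464, 236.53 ]), 'eef_rot': array([ 0.   ,  0.922,  0.388, -0.   ]), 'contact_force': array([-0.606, -0.215, -0.142]), 'torque': array([-0.136,  0.08 ,  0.05 ]), 'gripper_width': np.float64(0.568)}
[[ 0.699  0.715 -0.   ]
 [ 0.715 -0.699 -0.   ]
 [-0.     0.    -1.   ]] 45.676845616280346 off tool [-1.52869239  1.05994889 36.5300126 ]
```

move_arm([
  {"offset": [-0.0015, 0.001, 0.02], "dr": [0, 0, 0], "fingers": 0.05},
  {"offset": [0, 0, 0.02], "dr": [0, 0, 0], "fingers": 0.05},
  {"offset": [0, 0, 0.02], "dr": [0, 0, 0], "fingers": 0.05},
  {"offset": [0, 0, 0.02], "dr": [0, 0, 0], "fingers": 0.05},
  {"offset": [0, 0, 0.02], "dr": [0, 0, 0], "fingers": 0.05},
  {"offset": [0, 0, 0.01], "dr": [0, 0, 0], "fingers": 0.05},
  {"offset": [0, 0, 0.01], "dr": [0, 0, 0], "fingers": 0.05},
  {"offset": [0, 0, 0], "dr": [0, 0, 0], "fingers": 0.05},
  {"offset": [0, 0, 0], "dr": [0, 0, 0], "fingers": 0.05},
  {"offset": [0, 0, 0], "dr": [0, 0, 0], "fingers": 0.05},
])

```text
t: 5.8
ee_pos: [572.7, -18.3, 117.2]
eef_rot: [0.0, 0.922, 0.388, 0.001]
contact_force: [0.5, -0.4, -0.5]
gripper_width: 0.573
```

```bash
python3 - <<'E'
from h import *
snap('scene','s1.png',(160,280,200,330),5)
snap('top','t1.png',(120,230,190,320),5)
E
```

```text
(no output)
```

View pics/s1.png

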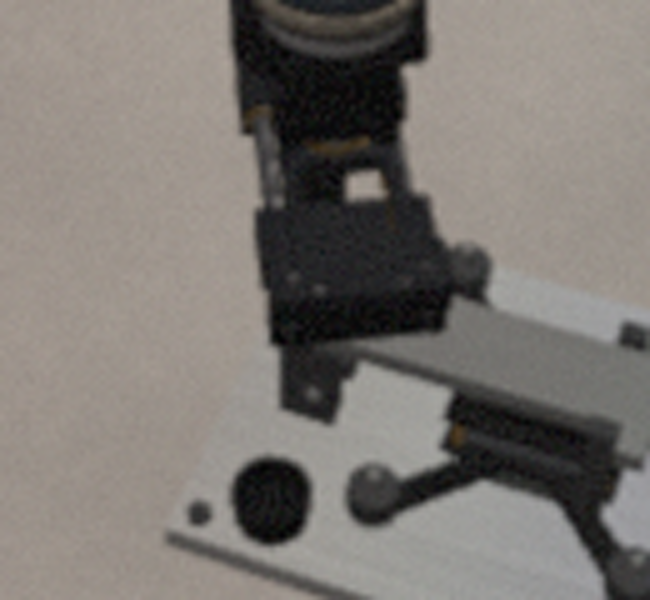

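View pics/t1.png

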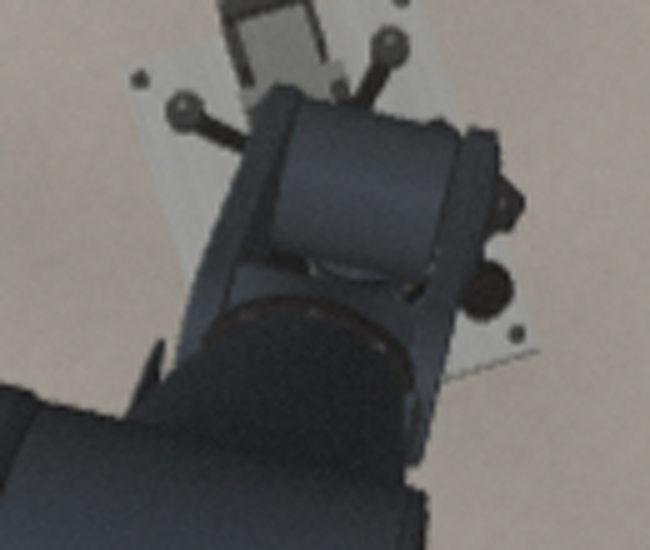

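move_arm([
  {"offset": [0, 0, 0.001], "dr": [0, 0, 0], "fingers": 0.03},
  {"offset": [0, 0, 0], "dr": [0, 0, 0], "fingers": 0.022},
  {"offset": [0, 0, 0], "dr": [0, 0, 0], "fingers": 0.018},
  {"offset": [0, 0, 0], "dr": [0, 0, 0], "fingers": 0.014},
  {"offset": [0, 0, 0], "dr": [0, 0, 0], "fingers": 0.01},
  {"offset": [0, 0, 0], "dr": [0, 0, 0], "fingers": 0.006},
  {"offset": [0, 0, 0], "dr": [0, 0, 0], "fingers": 0.003},
  {"offset": [0, 0, 0], "dr": [0, 0, 0], "fingers": 0.003},
  {"offset": [0, 0, 0], "dr": [0, 0, 0], "fingers": 0.003},
  {"offset": [0, 0, 0], "dr": [0, 0, 0], "fingers": 0.003},
], squeeze=8)

```text
t: 7.15
ee_pos: [572.4, -18.3, 115.6]
eef_rot: [0.0, 0.922, 0.388, 0.0]
contact_force: [0.5, -2.2, -0.5]
gripper_width: 0.193
```

```bash
python3 - <<'E'
from h import *
s=monitor.observe();print({k:np.round(s[k],3) for k in s})
E
```

```text
{'t': np.float64(7.15), 'q': array([-0.227,  0.623,  1.67 , -0.   ,  0.848,  0.547]), 'qd': array([-0.001, -0.002,  0.   , -0.   , -0.001, -0.   ]), 'joint_torque': array([  0.361, -42.733, -11.896,   0.188,   0.145,   0.   ]), 'ee_pos': array([572.371, -18.292, 115.577]), 'eef_rot': array([0.   , 0.922, 0.388, 0.   ]), 'contact_force': array([ 0.451, -2.24 , -0.51 ]), 'torque': array([-0.212,  0.036,  0.01 ]), 'gripper_width': np.float64(0.193)}
```

move_arm([
  {"offset": [0, 0, 0], "dr": [0, 0, 0], "fingers": 0.003},
  {"offset": [0, 0, 0], "dr": [0, 0, 0], "fingers": 0.003},
  {"offset": [0, 0, 0], "dr": [0, 0, 0], "fingers": 0.003},
  {"offset": [0, 0, 0], "dr": [0, 0, 0], "fingers": 0.003},
  {"offset": [0, 0, 0], "dr": [0, 0, 0], "fingers": 0.003},
  {"offset": [0, 0, 0], "dr": [0, 0, 0], "fingers": 0.003},
  {"offset": [0, 0, 0], "dr": [0, 0, 0], "fingers": 0.003},
  {"offset": [0, 0, 0], "dr": [0, 0, 0], "fingers": 0.003},
  {"offset": [0, 0, 0], "dr": [0, 0, 0], "fingers": 0.003},
  {"offset": [0, 0, 0], "dr": [0, 0, 0], "fingers": 0.003},
], squeeze=8)

```text
t: 8.4
ee_pos: [572.4, -18.3, 115.6]
eef_rot: [0.0, 0.922, 0.388, 0.0]
contact_force: [0.2, -0.8, -0.8]
gripper_width: 0.198
```

```bash
python3 - <<'E'
from h import *
s=monitor.observe();print({k:np.round(s[k],3) for k in s})
snap('scene','s2.png',(130,280,190,340),5)
E
```

```text
{'t': np.float64(8.4), 'q': array([-0.227,  0.623,  1.67 , -0.   ,  0.848,  0.547]), 'qd': array([ 0.001,  0.003, -0.001, -0.   ,  0.001,  0.   ]), 'joint_torque': array([  0.63 , -42.678, -11.606,   0.277,   0.285,   0.   ]), 'ee_pos': array([572.361, -18.274, 115.576]), 'eef_rot': array([0.   , 0.922, 0.388, 0.   ]), 'contact_force': array([ 0.247, -0.844, -0.789]), 'torque': array([-0.376, -0.045, -0.006]), 'gripper_width': np.float64(0.198)}
```

View pics/s2.png

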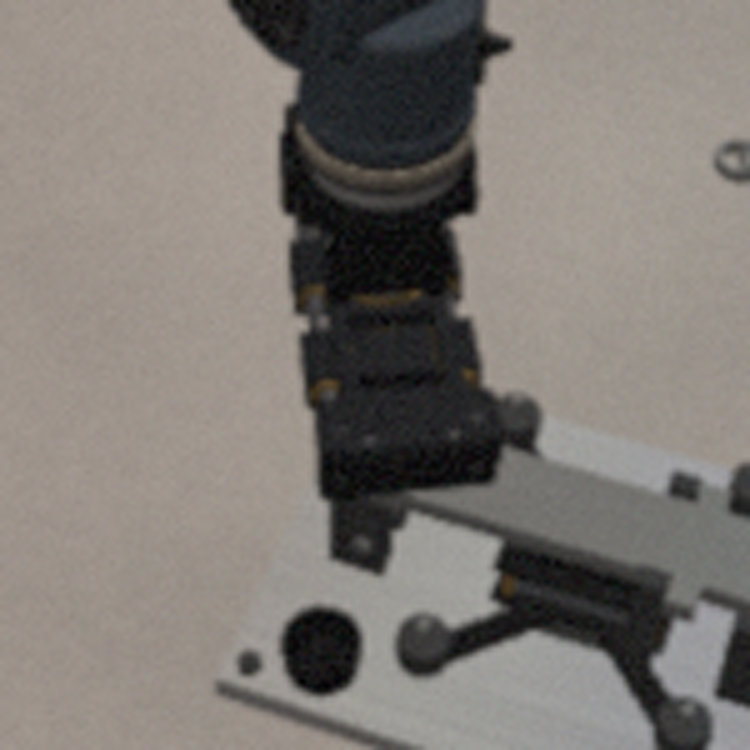

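move_arm([
  {"offset": [0, 0, 0], "dr": [0, 0, 0], "fingers": 0.03},
  {"offset": [0, 0, 0], "dr": [0, 0, 0], "fingers": 0.03},
  {"offset": [0, 0, -0.005], "dr": [0, 0, 0], "fingers": 0.03},
  {"offset": [0, 0, -0.004], "dr": [0, 0, 0], "fingers": 0.03},
  {"offset": [0, 0, 0], "dr": [0, 0, 0], "fingers": 0.016},
  {"offset": [0, 0, 0], "dr": [0, 0, 0], "fingers": 0.012},
  {"offset": [0, 0, 0], "dr": [0, 0, 0], "fingers": 0.008},
  {"offset": [0, 0, 0], "dr": [0, 0, 0], "fingers": 0.003},
  {"offset": [0, 0, 0], "dr": [0, 0, 0], "fingers": 0.003},
  {"offset": [0, 0, 0], "dr": [0, 0, 0], "fingers": 0.003},
], squeeze=8)

```text
t: 9.7
ee_pos: [572.3, -18.4, 124.5]
eef_rot: [0.0, 0.922, 0.388, -0.0]
contact_force: [-0.3, -0.8, -0.0]
gripper_width: 0.101
```

```bash
python3 - <<'E'
from h import *
s=monitor.observe();print({k:np.round(s[k],3) for k in s})
E
```

```text
{'t': np.float64(9.7), 'q': array([-0.227,  0.61 ,  1.664, -0.   ,  0.868,  0.547]), 'qd': array([ 0.001,  0.   , -0.   , -0.002, -0.001, -0.   ]), 'joint_torque': array([  0.43 , -42.597, -12.396,   0.133,   0.087,  -0.087]), 'ee_pos': array([572.319, -18.354, 124.499]), 'eef_rot': array([ 0.   ,  0.922,  0.388, -0.   ]), 'contact_force': array([-0.323, -0.806, -0.044]), 'torque': array([-0.235,  0.082, -0.11 ]), 'gripper_width': np.float64(0.101)}
```

move_arm([
  {"offset": [0, 0, 0], "dr": [0, 0, 0], "fingers": 0.003},
  {"offset": [0, 0, -0.0004], "dr": [0, 0, -0.15], "fingers": 0.003},
  {"offset": [0, 0, -0.0004], "dr": [0, 0, -0.15], "fingers": 0.003},
  {"offset": [0, 0, -0.0004], "dr": [0, 0, -0.15], "fingers": 0.003},
  {"offset": [0, 0, -0.0004], "dr": [0, 0, -0.15], "fingers": 0.003},
  {"offset": [0, 0, -0.0004], "dr": [0, 0, -0.15], "fingers": 0.003},
  {"offset": [0, 0, -0.0004], "dr": [0, 0, -0.15], "fingers": 0.003},
  {"offset": [0, 0, -0.0004], "dr": [0, 0, -0.15], "fingers": 0.003},
  {"offset": [0, 0, -0.0004], "dr": [0, 0, -0.15], "fingers": 0.003},
  {"offset": [0, 0, 0], "dr": [0, 0, 0], "fingers": 0.003},
], squeeze=25)

```text
t: 10.95
ee_pos: [572.9, -18.4, 127.7]
eef_rot: [0.001, 0.542, 0.84, 0.0]
contact_force: [2.0, -1.6, -2.3]
gripper_width: 0.098
```

```bash
python3 - <<'E'
from h import *
s=monitor.observe();print({k:np.round(s[k],3) for k in s})
E
```

```text
{'t': np.float64(10.95), 'q': array([-0.227,  0.605,  1.662, -0.   ,  0.874, -0.651]), 'qd': array([ 0.001,  0.   , -0.001, -0.002, -0.   ,  0.038]), 'joint_torque': array([  0.399, -43.211, -11.851,   0.152,   0.64 ,  -0.21 ]), 'ee_pos': array([572.874, -18.44 , 127.694]), 'eef_rot': array([0.001, 0.542, 0.84 , 0.   ]), 'contact_force': array([ 2.033, -1.559, -2.326]), 'torque': array([-0.242, -0.28 ,  0.031]), 'gripper_width': np.float64(0.098)}
```

move_arm([
  {"offset": [0, 0, -0.0004], "dr": [0, 0, -0.15], "fingers": 0.003},
  {"offset": [0, 0, -0.0004], "dr": [0, 0, -0.15], "fingers": 0.003},
  {"offset": [0, 0, -0.0004], "dr": [0, 0, -0.15], "fingers": 0.003},
  {"offset": [0, 0, -0.0004], "dr": [0, 0, -0.15], "fingers": 0.003},
  {"offset": [0, 0, -0.0004], "dr": [0, 0, -0.15], "fingers": 0.003},
  {"offset": [0, 0, -0.0004], "dr": [0, 0, -0.15], "fingers": 0.003},
  {"offset": [0, 0, -0.0004], "dr": [0, 0, -0.15], "fingers": 0.003},
  {"offset": [0, 0, -0.0003], "dr": [0, 0, -0.12], "fingers": 0.003},
  {"offset": [0, 0, 0], "dr": [0, 0, 0], "fingers": 0.003},
  {"offset": [0, 0, 0], "dr": [0, 0, 0], "fingers": 0.003},
])

```text
t: 12.2
ee_pos: [572.8, -18.1, 130.8]
eef_rot: [0.001, -0.011, 1.0, 0.0]
contact_force: [3.1, 0.4, -2.6]
gripper_width: 0.097
```

```bash
python3 - <<'E'
from h import *
s=monitor.observe();print({k:np.round(s[k],3) for k in s})
E
```

```text
{'t': np.float64(12.2), 'q': array([-2.27e-01,  6.00e-01,  1.66e+00,  1.00e-03,  8.80e-01, -1.82e+00]), 'qd': array([ 0.002, -0.002,  0.002, -0.002,  0.002, -0.011]), 'joint_torque': array([-4.5900e-01, -4.3736e+01, -1.1656e+01, -3.7200e-01,  9.7700e-01,
        9.0000e-03]), 'ee_pos': array([572.829, -18.093, 130.777]), 'eef_rot': array([ 0.001, -0.011,  1.   ,  0.   ]), 'contact_force': array([ 3.061,  0.366, -2.584]), 'torque': array([ 0.156, -0.539,  0.019]), 'gripper_width': np.float64(0.097)}
```

move_arm([
  {"offset": [0, 0, -0.0001], "dr": [0, 0, -0.05], "fingers": 0.003},
  {"offset": [0, 0, -0.0001], "dr": [0, 0, -0.05], "fingers": 0.003},
  {"offset": [0, 0, -0.0002], "dr": [0, 0, -0.05], "fingers": 0.003},
  {"offset": [0, 0, 0], "dr": [0, 0, 0], "fingers": 0.003},
  {"offset": [0, 0, 0], "dr": [0, 0, 0], "fingers": 0.003},
  {"offset": [0, 0, 0], "dr": [0, 0, 0], "fingers": 0.003},
  {"offset": [0, 0, 0], "dr": [0, 0, 0], "fingers": 0.003},
  {"offset": [0, 0, 0], "dr": [0, 0, 0], "fingers": 0.003},
  {"offset": [0, 0, 0], "dr": [0, 0, 0], "fingers": 0.003},
  {"offset": [0, 0, 0], "dr": [0, 0, 0], "fingers": 0.003},
])

```text
t: 13.45
ee_pos: [572.4, -18.2, 131.2]
eef_rot: [0.0, -0.087, 0.996, 0.0]
contact_force: [4.0, 1.0, -4.2]
gripper_width: 0.099
```

```bash
python3 - <<'E'
from h import *
s=monitor.observe();print({k:np.round(s[k],3) for k in s})
E
```

```text
{'t': np.float64(13.45), 'q': array([-0.227,  0.599,  1.66 ,  0.   ,  0.882, -1.973]), 'qd': array([-0.001, -0.001,  0.001,  0.001,  0.001,  0.001]), 'joint_torque': array([ -0.885, -44.165, -11.436,  -0.703,   1.245,  -0.073]), 'ee_pos': array([572.357, -18.192, 131.226]), 'eef_rot': array([ 0.   , -0.087,  0.996,  0.   ]), 'contact_force': array([ 4.036,  0.957, -4.218]), 'torque': array([ 0.383, -0.812, -0.071]), 'gripper_width': np.float64(0.099)}
```

move_arm([
  {"offset": [0, 0, -0.0001], "dr": [0, 0, -0.05], "fingers": 0.003},
  {"offset": [0, 0, -0.0001], "dr": [0, 0, -0.05], "fingers": 0.003},
  {"offset": [0, 0, -0.0001], "dr": [0, 0, -0.03], "fingers": 0.003},
  {"offset": [0, 0, 0], "dr": [0, 0, 0], "fingers": 0.003},
  {"offset": [0, 0, 0], "dr": [0, 0, 0], "fingers": 0.003},
  {"offset": [0, 0, 0], "dr": [0, 0, 0], "fingers": 0.003},
  {"offset": [0, 0, 0], "dr": [0, 0, 0], "fingers": 0.003},
  {"offset": [0, 0, 0], "dr": [0, 0, 0], "fingers": 0.003},
  {"offset": [0, 0, 0], "dr": [0, 0, 0], "fingers": 0.003},
  {"offset": [0, 0, 0], "dr": [0, 0, 0], "fingers": 0.003},
])

```text
t: 14.7
ee_pos: [572.3, -18.2, 131.6]
eef_rot: [0.0, -0.152, 0.988, 0.0]
contact_force: [3.8, 2.7, -3.9]
gripper_width: 0.097
```

```bash
python3 - <<'E'
from h import *
s=monitor.observe();print({k:np.round(s[k],3) for k in s})
from scipy.spatial.transform import Rotation as Ro
R=Ro.from_quat(np.r_[s['eef_rot'][1:],s['eef_rot'][0]]).as_matrix()
print(R.round(3),np.degrees(np.arctan2(R[1,0],R[0,0])))
E
```

```text
{'t': np.float64(14.7), 'q': array([-0.227,  0.599,  1.66 ,  0.   ,  0.883, -2.103]), 'qd': array([-0.   ,  0.   ,  0.002,  0.001, -0.001,  0.001]), 'joint_torque': array([ -1.314, -43.968, -11.47 ,  -0.885,   1.196,  -0.067]), 'ee_pos': array([572.28 , -18.191, 131.565]), 'eef_rot': array([ 0.   , -0.152,  0.988,  0.   ]), 'contact_force': array([ 3.805,  2.677, -3.874]), 'torque': array([ 0.501, -0.856, -0.024]), 'gripper_width': np.float64(0.097)}
[[-0.954 -0.3    0.   ]
 [-0.3    0.954  0.   ]
 [-0.     0.    -1.   ]] -162.5171567364167
```

move_arm([
  {"offset": [0.0018, 0, 0], "dr": [0, -0.02, 0], "fingers": 0.003},
  {"offset": [0.0018, 0, 0], "dr": [0, -0.02, 0], "fingers": 0.003},
  {"offset": [0.0018, 0, 0], "dr": [0, -0.02, 0], "fingers": 0.003},
  {"offset": [0.0018, 0, 0.0001], "dr": [0, -0.02, 0], "fingers": 0.003},
  {"offset": [0, 0, 0], "dr": [0, 0, 0], "fingers": 0.003},
  {"offset": [0, 0, 0], "dr": [0, 0, 0], "fingers": 0.003},
  {"offset": [0, 0, 0], "dr": [0, 0, 0], "fingers": 0.003},
  {"offset": [0, 0, 0], "dr": [0, 0, 0], "fingers": 0.003},
  {"offset": [0, 0, 0], "dr": [0, 0, 0], "fingers": 0.003},
  {"offset": [0, 0, 0], "dr": [0, 0, 0], "fingers": 0.003},
], squeeze=20)

```text
t: 15.95
ee_pos: [564.9, -20.5, 131.1]
eef_rot: [0.039, -0.152, 0.988, 0.006]
contact_force: [1.1, -0.9, -2.5]
gripper_width: 0.097
```

```bash
cat > st.py <<'E'
from h import *
s=monitor.observe();print({k:np.round(s[k],3) for k in ['q','contact_force','torque','joint_torque','ee_pos','gripper_width']})
from scipy.spatial.transform import Rotation as Ro
R=Ro.from_quat(np.r_[s['eef_rot'][1:],s['eef_rot'][0]]).as_matrix()
print('tilt',np.arccos(-R[2,2]), 'F tool',(R.T@s['contact_force']).round(1))
E
python3 st.py
```

```text
{'q': array([-0.256,  0.571,  1.734,  0.061,  0.771, -2.174]), 'contact_force': array([ 1.107, -0.852, -2.49 ]), 'torque': array([-0.063, -0.183, -0.097]), 'joint_torque': array([  0.501, -41.881, -12.234,   0.077,   0.149,  -0.077]), 'ee_pos': array([564.93 , -20.469, 131.105]), 'gripper_width': np.float64(0.097)}
tilt 0.07884976330786224 F tool [-0.6 -1.1  2.5]
```

move_arm([
  {"offset": [0.0027, 0, 0.0001], "dr": [0, -0.03, 0], "fingers": 0.003},
  {"offset": [0.0037, 0, 0.0001], "dr": [0, -0.04, 0], "fingers": 0.003},
  {"offset": [0.0046, 0, 0.0001], "dr": [0, -0.05, 0], "fingers": 0.003},
  {"offset": [0.0046, 0, 0.0001], "dr": [0, -0.05, 0], "fingers": 0.003},
  {"offset": [0.0046, 0, 0.0001], "dr": [0, -0.05, 0], "fingers": 0.003},
  {"offset": [0.0046, 0, 0.0001], "dr": [0, -0.05, 0], "fingers": 0.003},
  {"offset": [0.0046, 0, 0.0001], "dr": [0, -0.05, 0], "fingers": 0.003},
  {"offset": [0, 0, 0], "dr": [0, 0, 0], "fingers": 0.003},
  {"offset": [0, 0, 0], "dr": [0, 0, 0], "fingers": 0.003},
  {"offset": [0, 0, 0], "dr": [0, 0, 0], "fingers": 0.003},
])

```text
t: 17.2
ee_pos: [542.2, -27.6, 127.6]
eef_rot: [0.189, -0.147, 0.971, 0.027]
contact_force: [5.5, -4.8, -18.9]
gripper_width: 0.1
```

```bash
python3 st.py
```

```text
{'q': array([-0.388,  0.524,  2.001,  0.668,  0.391, -2.854]), 'contact_force': array([  5.505,  -4.78 , -18.865]), 'torque': array([-1.26 ,  0.708, -0.439]), 'joint_torque': array([  2.489, -43.776,  -8.542,   1.097,   0.923,  -0.048]), 'ee_pos': array([542.211, -27.572, 127.589]), 'gripper_width': np.float64(0.1)}
tilt 0.3837140058027761 F tool [ 3.5 -6.1 18.9]
```

move_arm([
  {"offset": [0, 0, 0], "dr": [0, 0.01, 0], "fingers": 0.04},
  {"offset": [0, 0, 0], "dr": [0, 0.01, 0], "fingers": 0.04},
  {"offset": [0, 0, 0], "dr": [0, 0.02, 0], "fingers": 0.04},
  {"offset": [0, 0, -0.005], "dr": [0, 0.03, 0], "fingers": 0.04},
  {"offset": [0, 0, -0.01], "dr": [0, 0.03, 0], "fingers": 0.04},
  {"offset": [0, 0, -0.01], "dr": [0, 0.05, 0], "fingers": 0.04},
  {"offset": [0, 0, -0.015], "dr": [0, 0.05, 0], "fingers": 0.04},
  {"offset": [0, 0, -0.015], "dr": [0, 0.05, 0], "fingers": 0.04},
  {"offset": [0, 0, -0.015], "dr": [0, 0.05, 0], "fingers": 0.04},
  {"offset": [0, 0, -0.02], "dr": [0, 0.05, 0], "fingers": 0.04},
])

```text
t: 18.45
ee_pos: [524.8, -31.3, 218.4]
eef_rot: [0.017, -0.15, 0.989, 0.002]
contact_force: [0.5, 0.1, -1.0]
gripper_width: 0.458
```

```bash
python3 st.py; python3 - <<'E'
from h import *
snap('scene','s3.png',(130,280,190,340),5)
snap('top','t3.png',(120,230,190,320),5)
E
```

```text
{'q': array([-0.282,  0.407,  1.723,  0.021,  0.982, -2.165]), 'contact_force': array([ 0.52,  0.12, -0.95]), 'torque': array([ 0.068,  0.017, -0.009]), 'joint_torque': array([ -0.446, -35.619, -14.377,   0.168,  -0.593,  -0.199]), 'ee_pos': array([524.822, -31.28 , 218.385]), 'gripper_width': np.float64(0.458)}
tilt 0.03416400798940669 F tool [-0.5 -0.   1. ]
```

View pics/s3.png

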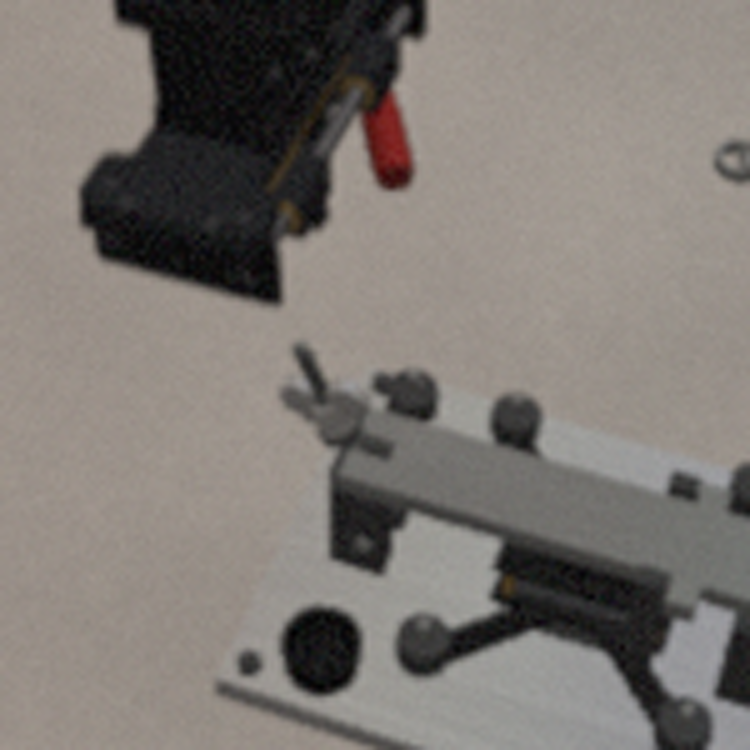

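move_arm([
  {"offset": [-0.011, -0.0015, 0], "dr": [0, 0.034, 0], "fingers": 0.0},
  {"offset": [-0.011, 0, 0], "dr": [0, 0, 0], "fingers": 0.0},
  {"offset": [-0.011, 0, 0], "dr": [0, 0, 0], "fingers": 0.0},
  {"offset": [0, 0, 0], "dr": [0, 0, 0], "fingers": 0.0},
  {"offset": [0, 0, 0], "dr": [0, 0, 0], "fingers": 0.0},
  {"offset": [0, 0, 0.02], "dr": [0, 0, 0], "fingers": 0.0},
  {"offset": [0, 0, 0.01], "dr": [0, 0, 0], "fingers": 0.0},
  {"offset": [0, 0, 0], "dr": [0, 0, 0], "fingers": 0.0},
  {"offset": [0, 0, 0], "dr": [0, 0, 0], "fingers": 0.0},
  {"offset": [0, 0, 0], "dr": [0, 0, 0], "fingers": 0.0},
])

```text
t: 19.8
ee_pos: [558.1, -23.3, 188.6]
eef_rot: [0.002, -0.15, 0.989, -0.001]
contact_force: [-0.2, -0.2, 0.2]
gripper_width: 0.003
```

```bash
cat >> st.py <<'E'
f=np.array([-.954,-.3]);y=np.array([-.3,.954]);dd=s['ee_pos'][:2]-np.array([572.3,-18.2]);print('fwd',dd@f,'y',dd@y,'z',s['ee_pos'][2],'t',s['t'], R.round(3)[0])
E
python3 st.py; python3 - <<'E'
from h import *
snap('scene','s4.png',(130,280,190,340),5)
E
```

```text
{'q': array([-0.242,  0.499,  1.653,  0.   ,  0.985, -2.114]), 'contact_force': array([-0.226, -0.242,  0.246]), 'torque': array([ 0.071,  0.027, -0.01 ]), 'joint_torque': array([-1.6000e-02, -3.9560e+01, -1.4641e+01, -6.0000e-02,  3.4000e-02,
       -0.0000e+00]), 'ee_pos': array([558.139, -23.269, 188.641]), 'gripper_width': np.float64(0.003)}
tilt 0.004815800926097977 F tool [ 0.3 -0.2 -0.2]
fwd 15.030481778042073 y -0.5872792664701709 z 188.64112479283156 t 19.8 [-0.955 -0.296  0.005]
```

View pics/s4.png

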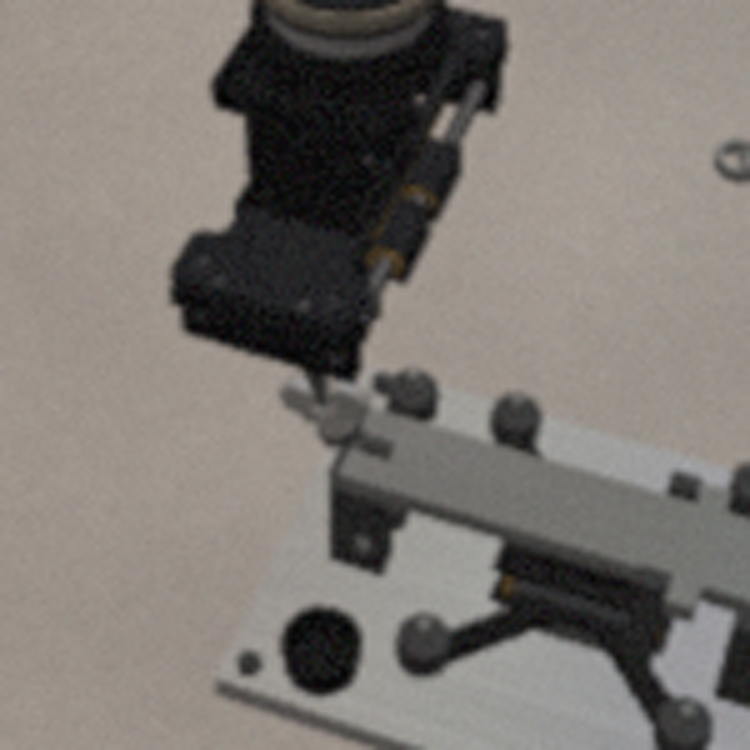

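move_arm([
  {"offset": [0, 0, 0.015], "dr": [0, 0, 0], "fingers": 0.0},
  {"offset": [0, 0, 0.015], "dr": [0, 0, 0], "fingers": 0.0},
  {"offset": [0, 0, 0], "dr": [0, 0, 0], "fingers": 0.0},
  {"offset": [0.005, 0, 0], "dr": [0, 0, 0], "fingers": 0.0},
  {"offset": [0.005, 0, 0], "dr": [0, 0, 0], "fingers": 0.0},
  {"offset": [0.004, 0, 0], "dr": [0, 0, 0], "fingers": 0.0},
  {"offset": [0.0055, 0, 0.0025], "dr": [0, 0, 0], "fingers": 0.0},
  {"offset": [0.0055, 0, 0.0025], "dr": [0, 0, 0], "fingers": 0.0},
  {"offset": [0, 0, 0], "dr": [0, 0, 0], "fingers": 0.0},
  {"offset": [0, 0, 0], "dr": [0, 0, 0], "fingers": 0.0},
])

```text
t: 21.1
ee_pos: [533.4, -30.5, 152.8]
eef_rot: [0.001, -0.15, 0.989, -0.0]
contact_force: [-0.1, 0.1, 0.8]
gripper_width: 0.003
```

```bash
python3 st.py; python3 - <<'E'
from h import *
snap('scene','s5.png',(130,280,190,340),5)
E
```

```text
{'q': array([-0.267,  0.525,  1.742,  0.   ,  0.872, -2.138]), 'contact_force': array([-0.138,  0.064,  0.814]), 'torque': array([ 0.086, -0.008,  0.004]), 'joint_torque': array([ -0.04 , -38.807, -12.541,  -0.057,   0.048,  -0.   ]), 'ee_pos': array([533.393, -30.542, 152.76 ]), 'gripper_width': np.float64(0.003)}
tilt 0.0020961017164867614 F tool [ 0.1  0.1 -0.8]
fwd 40.82007833869703 y -0.10216391450225615 z 152.76016721725506 t 21.1 [-0.955 -0.296  0.002]
```

View pics/s5.png

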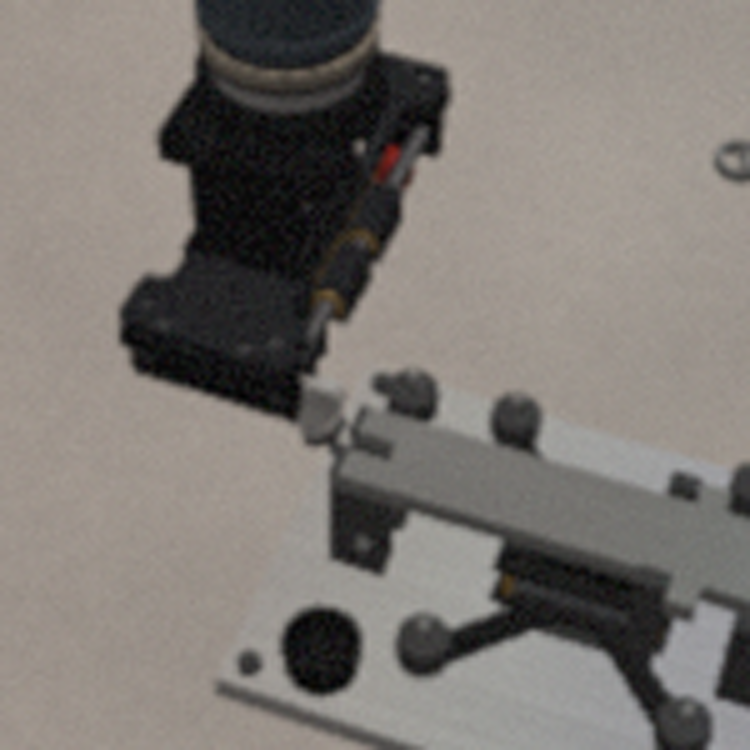

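move_arm([
  {"offset": [0.0065, 0, 0.0035], "dr": [0, 0, 0], "fingers": 0.0},
  {"offset": [0.0065, 0, 0.004], "dr": [0, 0, 0], "fingers": 0.0},
  {"offset": [0.006, 0, 0.0045], "dr": [0, 0, 0], "fingers": 0.0},
  {"offset": [0.006, 0, 0.005], "dr": [0, 0, 0], "fingers": 0.0},
  {"offset": [0.0055, 0, 0.0055], "dr": [0, 0, 0], "fingers": 0.0},
  {"offset": [0.005, 0, 0.006], "dr": [0, 0, 0], "fingers": 0.0},
  {"offset": [0.005, 0, 0.006], "dr": [0, 0, 0], "fingers": 0.0},
  {"offset": [0.0045, 0, 0.0065], "dr": [0, 0, 0], "fingers": 0.0},
  {"offset": [0.004, 0, 0.007], "dr": [0, 0, 0], "fingers": 0.0},
  {"offset": [0, 0, 0], "dr": [0, 0, 0], "fingers": 0.0},
])

```text
t: 22.4
ee_pos: [486.1, -44.9, 104.0]
eef_rot: [0.0, -0.15, 0.989, 0.0]
contact_force: [0.1, -0.5, 0.1]
gripper_width: 0.005
```

```bash
python3 st.py; python3 - <<'E'
from h import *
snap('scene','s6.png',(130,280,190,340),5)
E
```

```text
{'q': array([-3.220e-01,  5.650e-01,  1.889e+00,  1.000e-03,  6.860e-01,
       -2.194e+00]), 'contact_force': array([ 0.146, -0.53 ,  0.137]), 'torque': array([0.033, 0.025, 0.   ]), 'joint_torque': array([-5.800e-02, -3.664e+01, -8.692e+00, -4.900e-02,  7.000e-03,
       -9.000e-03]), 'ee_pos': array([486.148, -44.888, 104.039]), 'gripper_width': np.float64(0.005)}
tilt 0.0007536252892694958 F tool [ 0.  -0.5 -0.1]
fwd 90.19545181487896 y 0.38534426782375775 z 104.03857223329283 t 22.4 [-0.955 -0.296  0.001]
```

View pics/s6.png

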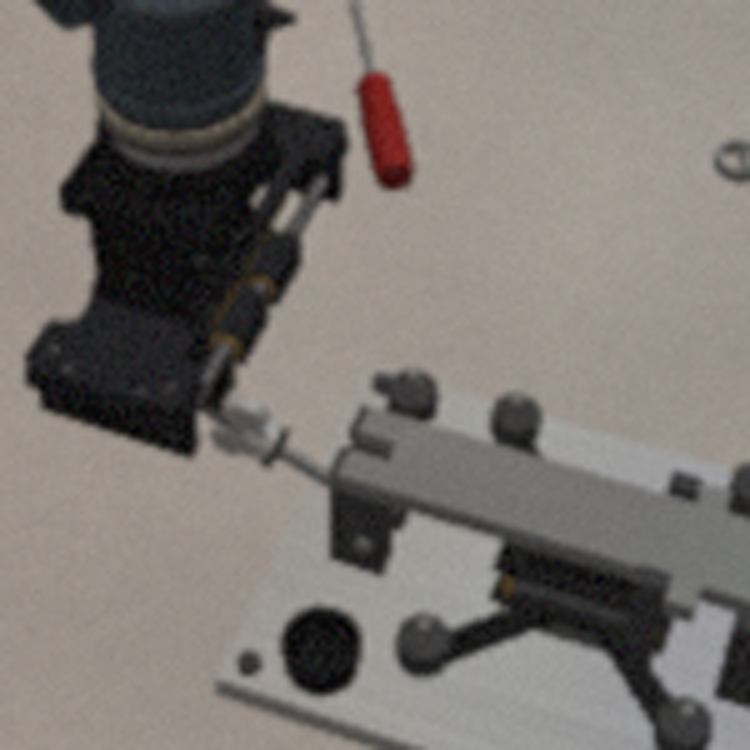

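move_arm([
  {"offset": [0, 0, -0.005], "dr": [0, 0, 0], "fingers": 0.0},
  {"offset": [0.003, 0, -0.01], "dr": [0, 0, 0], "fingers": 0.0},
  {"offset": [0.005, 0, -0.02], "dr": [0, 0, 0], "fingers": 0.0},
  {"offset": [0.005, 0, -0.02], "dr": [0, 0, 0], "fingers": 0.0},
  {"offset": [0.01, 0.03, -0.03], "dr": [0, 0, 0], "fingers": 0.0},
  {"offset": [0, 0.04, -0.03], "dr": [0, 0, 0], "fingers": 0.0},
  {"offset": [0, 0.04, -0.02], "dr": [0, 0, 0], "fingers": 0.0},
  {"offset": [0, 0.04, 0], "dr": [0, 0, 0], "fingers": 0.0},
  {"offset": [0, 0.04, 0], "dr": [0, 0, 0], "fingers": 0.0},
  {"offset": [0, 0, 0], "dr": [0, 0, 0], "fingers": 0.0},
])

```text
t: 23.7
ee_pos: [406.9, 131.4, 240.2]
eef_rot: [0.002, -0.152, 0.988, -0.0]
contact_force: [0.5, -0.3, 0.4]
gripper_width: 0.003
```

```bash
python3 st.py; python3 - <<'E'
from h import *
snap('scene','s7.png',(130,280,190,340),5)
n='scene'
p,d=viewer.read_camera(n);c=viewer.calibration(n);R=np.array(c['R']);t=np.array(c['t'])
vv,uu=np.mgrid[190:240,215:270];z=d[vv,uu]
X=(np.stack([(uu-c['cx'])/c['fx']*z,(vv-c['cy'])/c['fy']*z,z],-1)-t)@R
D=X[...,:2]-np.array([572.3,-18.2]);f=D@np.array([-.954,-.3]);y=D@np.array([-.3,.954])
m=(z>0)&(abs(y)<30)&(f>25)&(f<130)&(X[...,2]>50)
o=np.argsort(f[m]);print(np.c_[f[m],y[m],X[m][:,2]][o].round()[::3])
p,d=snap('top','t7.png',(100,240,180,340),4)
E
```

```text
{'q': array([ 5.000e-02,  2.550e-01,  1.901e+00, -1.000e-03,  9.820e-01,
       -1.825e+00]), 'contact_force': array([ 0.522, -0.349,  0.435]), 'torque': array([-0.005, -0.013,  0.028]), 'joint_torque': array([  0.925, -28.004, -14.431,   0.115,   0.11 ,   0.134]), 'ee_pos': array([406.934, 131.436, 240.176]), 'gripper_width': np.float64(0.003)}
tilt 0.0035878107950701203 F tool [-0.4 -0.5 -0.4]
fwd 112.8682117367508 y 192.3621452691042 z 240.1763381615143 t 23.7 [-0.954 -0.301  0.004]
[[ 27.  -2.  56.]
 [ 28.   3.  59.]
 [ 30.   1.  60.]
 [ 32.  -1.  61.]
 [ 35.  -1.  59.]
 [ 37.  -1.  63.]
 [ 39.   3.  61.]
 [ 41.   2.  62.]
 [ 43.  -0.  63.]
 [ 45.  -2.  64.]
 [ 47.   3.  65.]
 [ 48.  -0.  65.]
 [ 49.  -5.  66.]
 [ 50.  -8.  73.]
 [ 51.   0.  75.]
 [ 52. -10.  70.]
 [ 53.   4.  74.]
 [ 53.   5.  76.]
 [ 55.  -4.  74.]
 [ 56.  -1.  82.]
 [ 56.  -0.  77.]
 [ 57.  -5.  75.]
 [ 57.  -4.  76.]
 [ 58.  -1.  89.]
 [ 59.  -7.  76.]
 [ 59.  -5.  89.]
 [ 60.  -4.  84.]
 [ 60.  -3.  75.]
 [ 61.   1.  93.]
 [ 62.  -6.  70.]
 [ 62.  -5.  87.]
 [ 63.  -3.  81.]
 [ 64.  -0.  97.]
 [ 64.  -5.  90.]
 [ 65.  -4.  85.]
 [ 66.  -7.  96.]
 [ 66.  -3.  59.]
 [ 67.   2.  97.]
 [ 67.  -5.  77.]
 [ 68.  -4.  83.]
 [ 69.  -3.  58.]
 [ 70.  -5.  80.]
 [ 70.  -3.  93.]
 [ 72.  -2.  72.]
 [ 72.  -5.  94.]
 [ 73.  -4.  89.]
 [ 74.  -2.  83.]
 [ 74.  -4.  64.]
 [ 75.   2.  93.]
 [ 76.  -4.  88.]
 [ 76.  -5.  73.]
 [ 77.  -1.  72.]
 [ 78.  -5.  80.]
 [ 79.  -3.  73.]
 [ 80.  -3.  65.]
 [ 81.  -5.  70.]
 [ 82.  -4.  61.]
 [ 83.  -1.  81.]
 [ 84.  -3.  86.]
 [ 85.  -4.  63.]
 [ 86.  -2.  65.]
 [ 87.   3.  83.]
 [ 87.  -4.  66.]
 [ 90.  -3.  80.]
 [ 92.   1.  82.]
 [ 94.  -5.  84.]
 [ 95.  -3.  89.]
 [ 98.  -1.  86.]
 [ 99.  -5.  89.]
 [103.  -3.  86.]
 [104.   1.  93.]]
```

View pics/s7.png

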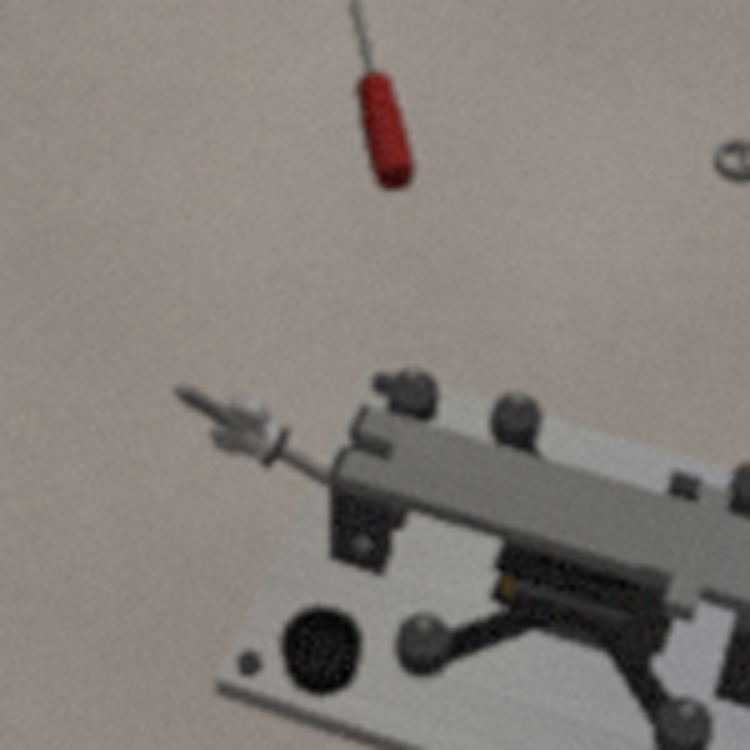

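View pics/t7.png

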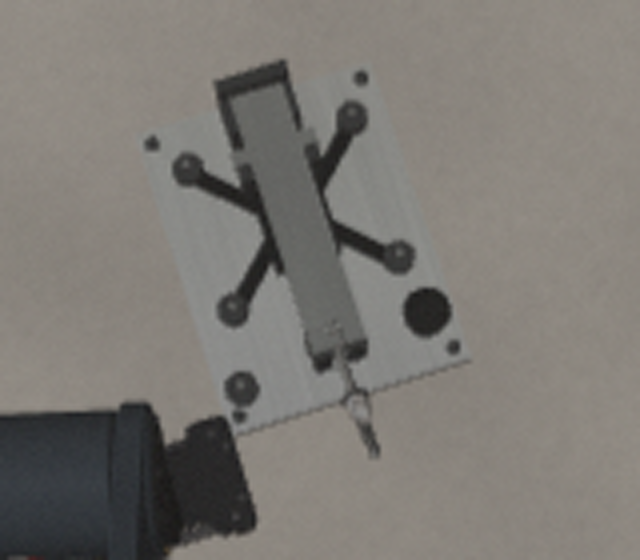

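```bash
python3 -c "
from h import *
s=monitor.observe();print(s['t'],abs(s['qd']).max());print(ctrl.sign_off())"
```

```text
23.85 0.019928203179333148
the job is handed in; nothing more can be done
None
```

The clamp bar is free: the bolt is out of the slot and laid down towards the jig's front. I handed the job in at about 24 s; it reports no verdict.

- **Unscrewing:** I turned the wing nut about 152° anticlockwise while following it up, which should raise it about 6.7 mm. That is enough to clear lips of any height in the stated range. Forces stayed at 5 N or less and I did not feel the stop.
- **Swinging out:** I felt the first 0.08 rad for binding and found none. I swung the bolt, still gripped, to about 0.38 rad, then let go and pushed it down with closed fingers from behind.

**Last checks:**
- The bolt lies at about 1.14 rad, measured from camera depth; more than 0.95 was needed.
- The nut sits roughly 81 mm from the hinge pin; more than 77 was needed. This comes from sparse depth points.
- In the final pictures the bar and jig look unmoved, and the pot, motor and screwdriver stand where they were. I did not re-measure the battery, tape, spanner or frame, but the arm did not touch them.
- The arm is clear of everything.

**What went less smoothly:**
- The first grip closed on about 17 mm, presumably the nut's hub, so I opened and re-gripped 9 mm higher on the wings.
- At the end of the gripped swing, the last joint ran up against its range limit. It read −2.854 against −2.85, and the wrist force rose to about 20 N. I let go and changed to pushing.

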